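# Bed the clay extruder in its cradle and hold the plunger half drawn

## Robot

A 7-joint arm with a two-finger parallel gripper is mounted at the origin on the work surface. World frame = base frame: x ahead of the robot, y to its left, z up, the work surface at z = 0. Lengths are in mm, angles in rad, forces in N, time in s.
With the tool pointing down it reaches from about 400 to 875 mm from the base axis. Payload 4.4 kg.
Tool frame: the origin (TCP) lies midway between the tips of the shut fingers; the grasp point (between the pads) lies 19 mm behind it; z points along the fingers, y is the line along which they close (so a half turn about z gives the same grasp; the last joint's range is limited). The gripper opens to 85 mm and grips with 20 to 120 N. Pads are 22 mm wide; open, the fingers measure 114 mm over their backs; the gripper's body (76 mm by 85 mm) begins 54 mm behind the grasp point. The pads swing forward as they close: fully open they stand 13 mm farther back than shut.
Start: joints at [-1.382, 0.628, 0.038, 1.517, -0.027, 0.996, -0.02], TCP at [163.809, 629.035, 231.313] pointing down, gripper open.
Joint ranges: [-3.06, 3.06], [-0.37, 2.12], [-1.25, 1.32], [0.18, 2.47], [-1.1, 4.24], [0.23, 1.98], [-2.94, 2.94]. Speed limits (rad/s): [2.57, 2.57, 3.14, 3.14, 3.14, 3.14, 3.14].

## Interface

Orientations are given as a rotation vector (axis times angle).
In Python, from cell import bot gives the robot as it stands.
- The arm moves only by the shell command python3 -m pendant 'ROWS' [FORCE]. ROWS is JSON, a list of rows, each a list of 3 entries, a list of its own where there are three numbers: the shift along the tool's x, y, z in m, then the turn, a rotation vector about the tool's x, y, z in degrees, then the closure, from -1 (fully open) to 1 (shut). A call has 1 to 20 rows; each row is the pose to reach, as a shift and turn from the pose commanded when the call began, along the tool's axes at that moment; what a row does not reach only later rows make up. A row lasts 1/10 s, in which the tool goes at most 50 mm and 8.59 degrees, less where a joint would pass 70% of its speed; a pose out of reach is approached as far as the arm can. A call with a gripper value outside its range is refused whole. The fingers move at their own pace and stop on an object; FORCE is the grip in N (left out, the last holds). Time passes only in rows, so rows that repeat a pose let the fingers close. It gives the time, the measured TCP pose, the force, the opening and the grip force at its end, in the units of the state.
- bot.state(): the state, without advancing time (a new reading comes with each control period).
- bot.get_image(name): name is "scene" or "top" or "wrist"; returns the picture (400x640x3 uint8, red, green, blue); there is no depth.
- bot.camera_info(name): a dict with "fx", "fy", "cx", "cy" (pixels), "cam_to_world" (4x4, takes a point from camera to world coordinates). Camera axes: x right, y down, z forward; pixel columns grow to the right and rows downward; lengths in mm; the calibration is good to about 2 mm. A picture is of the moment at which its call begins: read the wrist's pose just before it. camera_info takes no time and is no camera call; for the wrist camera it gives the pose at the moment of the call.
- bot.job_done(): hands the job in; it is judged then, once.
The state is a dict: "t": time; "joint_pos": joint angles; "joint_velocities": joint speeds; "effort": joint torques, N m; "ee_pos": TCP position; "eef_rot": TCP orientation; "force": force on the tool from outside, world axes, zero at the start; "torque": the same for the moment, N m; "width": opening from 0.0 (shut) to 1.0 (fully open); "finger_force": force on a finger pad.
Only numpy, scipy, OpenCV 4.12 (cv2) and the standard library are available. Lean on these libraries where they do the work, as an engineer would, in place of code of your own. Each camera call takes 0.05 s, during which the arm holds its last target. There are 200 camera calls.

## Task

Lay the clay extruder in its wooden bench cradle, open mouth over the run-off board and plunger knob at the other end, so that the barrel beds down in both V-notches with the two uprights between its hex collars; lower it gently, let go of the barrel, and only then take the plunger by its knob. Draw the plunger straight back until about 70 mm of bare rod shows between the rear collar and the knob, without wrenching the rod in its bore or pulling the barrel off its seat, and finish still holding the knob there, with the barrel lying free in the cradle, so that clay can be loaded at the mouth. Leave the small things lying about the table where they are.

Things in the scene. Friction and masses are not known exactly. Their poses are not given: they have to be found in the camera images.
- extruder: clay extruder without its plunger, loose, 0.45 kg: aluminium barrel, diameter 42 mm, a steel hex collar at each end (54 across flats, 62 across corners, 20 long; 160 of bare barrel between, 200 over all). Lies on a flat of its collars. Origin on its axis, midway between the collars, 27 mm above the table. x axis: from open mouth to plunger end, at the start within 30 deg of world -y.
- plunger: the extruder's plunger, 0.16 kg, loose: 14 mm steel rod in a 16 mm bore through the rear collar, rubber-edged 34 mm piston in the 36 mm barrel; 1 mm play all round, only friction resists (1 to 3 N pulled straight). Origin on the rod's axis where rod meets knob; x axis outward, along the pull. Bare rod showing = this origin's distance from rear_face: 12 to 28 mm at the start, at most 150.
- knob (a point): centre of the plunger's dark turned wooden knob, a cylinder 36 mm in diameter and 32 mm long about the rod's axis; 16 mm out along x from the plunger's origin
- rear_face (a point): centre of the outer face of the rear collar, where the rod comes out: 100 mm along x from the extruder's origin
- mouth (a point): centre of the extruder's open mouth, the end face of the front collar: 100 mm along -x from the extruder's origin
- cradle: wooden cradle fixed to the table: base 345 x 110 x 18 mm, two uprights 24 thick, 96 wide, 66 high, each with a 90 deg V-notch on top (68 wide, bottom at z 32). Origin on the table, midway between the uprights (centred at x -65 and +65: 154 over all, 106 clear between). x: horizontal, along the notches, in the direction of the pull, within 18 deg of world -y. Mouth goes to the -x side.
- cradle_seat (a point): 62 mm above the cradle's origin: where the extruder's origin lies when bedded, its x axis along the cradle's. The barrel then has 3 mm of play each way along x: a pull draws it along until its front collar bears on the front upright. Only its weight holds it down. The run-off board (top at z 38 mm, 90 wide) lies at the cradle's x -120 to -260
- die_nut: bystander: steel hex ring 58 mm across flats, 18 mm high, loose on the table; origin under its centre
- die: bystander: brass disc 40 mm in diameter, 6 mm thick, loose on the table
- tile: bystander: dark red glazed tile 60 x 60 x 8 mm, loose on the table
- rib: bystander: flat wooden scraper 90 x 45 x 6 mm, loose on the table
- nippers: bystander: tile nippers with blue grips, 190 mm long, 16 mm high, loose on the table
Not all that is in view belongs to the job. There is more than one size of the extruder; the one meant has the size given above.

How it is judged (in metres and radians):
On the way:
1. the extruder lies bedded in both notches, mouth to the run-off board, let go, plunger not yet drawn (x of extruder in the frame of cradle_seat between -0.006 and 0.006 m and y of extruder in the frame of cradle_seat between -0.003 and 0.003 m and z of extruder in the frame of cradle_seat between -0.003 and 0.003 m and angle between the x axis of extruder and the x axis of cradle, either way round below 0.02 rad and x of mouth in the frame of cradle_seat below 0 m and contact force between the fingers and extruder below 0.2 N and x of plunger in the frame of rear_face below 0.045 m), for 0.3 s.
At the end, for the whole second after the job is handed in: the gripper holds the knob still with 60 to 80 mm of bare rod showing; the barrel lies on the cradle untouched by the robot, mouth to the run-off board, within 3 mm across and in height, 6 mm along and 0.9 degrees of its seat, so it is not rocked out of either notch (x of plunger in the frame of rear_face between 0.06 and 0.08 m and contact force between the fingers and plunger above 3 N and linear speed of plunger below 0.02 m/s and x of extruder in the frame of cradle_seat between -0.006 and 0.006 m and y of extruder in the frame of cradle_seat between -0.003 and 0.003 m and z of extruder in the frame of cradle_seat between -0.003 and 0.003 m and angle between the x axis of extruder and the x axis of cradle, either way round below 0.016 rad and x of mouth in the frame of cradle_seat below 0 m and contact force between extruder and cradle above 1 N and contact force between each of the arm, the fingers and extruder below 0.2 N and contact force between plunger and cradle below 0.1 N); the arm keeps its last pose, push and grip.
It fails at once if a small thing on the table is pushed more than 30 mm (distance of any of die_nut, die, tile, rib, nippers from where it was at the start of the episode above 0.03 m).
It fails at once if the extruder is dropped or thrown (let go and moving faster than 0.45 m/s, a fall of some 10 mm) (linear speed of extruder above 0.45 m/s and contact force between the fingers and extruder below 0.2 N).
It fails at once if the rod is wrenched in its bore (over 30 N between plunger and barrel) (contact force between plunger and extruder above 30 N).
It fails at once if the extruder is pressed hard into the cradle (over 80 N) (contact force between extruder and cradle above 80 N).
It also fails if it takes over 48 s, if anything falls off the work surface, if the arm or the gripper's body presses on something with over 40 N, if the wrist force passes 120 N, or if a joint passes its speed limit or range.

## Working session

There is one attempt and no reset: what is moved stays moved. The work goes in short steps, Python scripts to look and compute and a shell command to move; the robot and the scene stay as the last step left them, time stands still between calls to the robot, and variables do not carry over. Pictures are saved under pics/ and viewed, at most 10 in all, crops included, and the job is handed in when it is done.

```bash
mkdir -p pics; ls
python3 - <<'E'
from cell import bot
import cv2,numpy as np
print(bot.state())
for n in ["top","scene"]:
    im=bot.get_image(n); cv2.imwrite(f"pics/{n}0.png",cv2.cvtColor(im,cv2.COLOR_RGB2BGR))
    print(n,bot.camera_info(n))
E
```

```text
pics
{'t': 0.0, 'joint_pos': array([-1.38180906,  0.62934579,  0.03845217,  1.51840198, -0.02700211,
        0.9963148 , -0.02001234]), 'joint_velocities': array([-0.00022506, -0.00194266,  0.00276069, -0.00046165, -0.00156268,
        0.00041452,  0.00073967]), 'effort': array([-1.03767110e-03, -5.63402653e+01,  1.22611072e+00, -1.93448728e+01,
        1.11116839e-02,  1.06959860e-02,  8.46200336e-07]), 'ee_pos': array([163.64010414, 628.39274175, 230.37864722]), 'eef_rot': array([-3.99144551e-01, -3.11591294e+00,  3.04629871e-03]), 'force': array([-0.05886653,  0.36596293, -0.17372027]), 'torque': array([-0.04315794,  0.0127459 ,  0.01866363]), 'finger_force': 0.0, 'width': 0.9976192482324071}
top {'fx': 383.25786841281473, 'fy': 383.25786841281473, 'cx': 318.662509403549, 'cy': 202.84242615185903, 'cam_to_world': array([[-8.03546671e-03, -9.86073965e-01,  1.66113115e-01,
         3.40950021e+02],
       [-9.99967487e-01,  8.03609907e-03, -6.68323962e-04,
        -4.58540886e+01],
       [-6.75884588e-04, -1.66113084e-01, -9.86106478e-01,
         1.00876606e+03],
       [ 0.00000000e+00,  0.00000000e+00,  0.00000000e+00,
         1.00000000e+00]])}
scene {'fx': 511.5879967251956, 'fy': 511.5879967251956, 'cx': 321.19564195114583, 'cy': 204.48879802455818, 'cam_to_world': array([[-5.03421834e-01,  5.98589459e-01, -6.23102814e-01,
         1.47621219e+03],
       [ 8.63844595e-01,  3.33314512e-01, -3.77722057e-01,
         5.72427831e+02],
       [-1.84112315e-02, -7.28417528e-01, -6.84886071e-01,
         1.18078572e+03],
       [ 0.00000000e+00,  0.00000000e+00,  0.00000000e+00,
         1.00000000e+00]])}
```

View pics/top0.png

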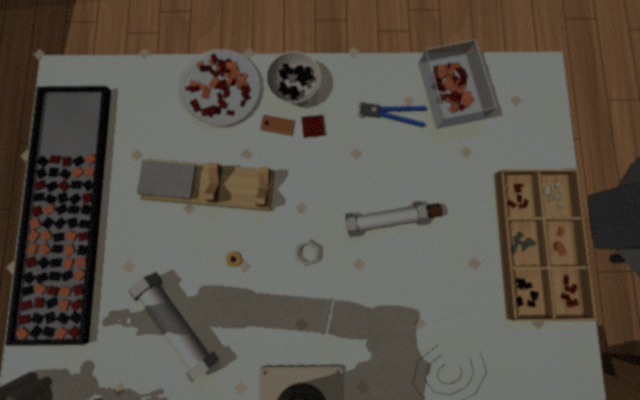

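View pics/scene0.png

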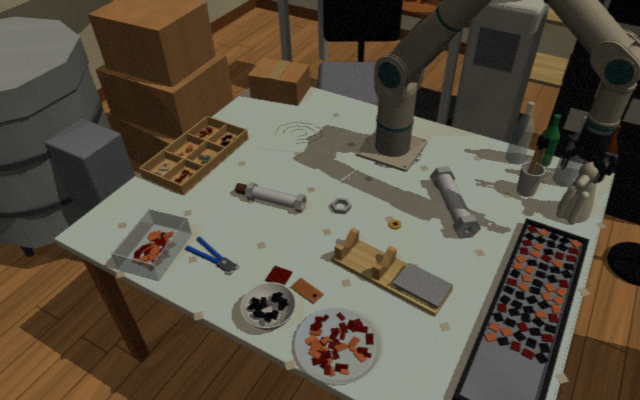

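The top view shows the right-size extruder with its mouth at about (349,224) and knob at (435,210). The cradle runs from (140,178) to (272,190), with the run-off board on the left and uprights near (209,182) and (262,187). The larger tube at the lower left is the decoy. The scene view agrees.

```bash
cat > h.py <<'E'
from cell import bot
import numpy as np, cv2
from scipy.spatial.transform import Rotation as R
def cast(info,px,z):
    px=np.atleast_2d(np.array(px,float)); T=info['cam_to_world']
    d=np.c_[(px[:,0]-info['cx'])/info['fx'],(px[:,1]-info['cy'])/info['fy'],np.ones(len(px))]@T[:3,:3].T
    o=T[:3,3]; return o+d*((z-o[2])/d[:,2])[:,None]
def proj(info,P):
    T=np.linalg.inv(info['cam_to_world']); p=np.atleast_2d(P)@T[:3,:3].T+T[:3,3]
    return np.c_[info['fx']*p[:,0]/p[:,2]+info['cx'],info['fy']*p[:,1]/p[:,2]+info['cy']]
def snap(name,f):
    info=bot.camera_info(name); im=cv2.cvtColor(bot.get_image(name),cv2.COLOR_RGB2BGR); cv2.imwrite('pics/'+f,im); return info,im
def delta(pos,Rt):
    "shift (m) and turn (deg) in present tool axes to world pose pos(mm), Rotation Rt"
    s=bot.state(); r=R.from_rotvec(s['eef_rot']); 
    return r.inv().apply(np.array(pos)-s['ee_pos'])/1000,(r.inv()*Rt).as_rotvec(degrees=True)
E
python3 - <<'E'
from h import *
np.set_printoptions(precision=1,suppress=True)
i=bot.camera_info('top')
print('ext',cast(i,[(347,224),(428,212),(442,210)],27))
print('cradle uprights',cast(i,[(209,181),(262,187)],50), 'base',cast(i,[(139,196),(270,209)],18))
print('others',cast(i,[(309,252),(235,259),(313,126),(278,126),(390,113)],5))
w=bot.camera_info('wrist'); print(w); s=bot.state(); r=R.from_rotvec(s['eef_rot']); print(r.as_matrix())
print(r.inv().apply(w['cam_to_world'][:3,3]-s['ee_pos']), r.inv().as_matrix()@w['cam_to_world'][:3,:3])
E
```

```text
ext [[ 450.5 -119.    27. ]
 [ 480.  -329.2   27. ]
 [ 484.9 -365.7   27. ]]
cradle uprights [[561.5 234.   50. ]
 [544.7  97.9  50. ]] base [[529.9 425.9  18. ]
 [492.6  80.8  18. ]]
others [[ 380.6  -20.4    5. ]
 [ 364.2  171.5    5. ]
 [ 724.4  -32.7    5. ]
 [ 725.2   63.5    5. ]
 [ 760.3 -245.8    5. ]]
{'fx': 326.8133920256817, 'fy': 326.8133920256817, 'cx': 321.3079025078656, 'cy': 207.22498476157705, 'cam_to_world': array([[  0.3,   0.9,   0.3,  81.5],
       [  1. ,  -0.2,  -0.1, 650.6],
       [ -0. ,   0.3,  -0.9, 373. ],
       [  0. ,   0. ,   0. ,   1. ]])}
[[-1.   0.3 -0. ]
 [ 0.3  1.  -0. ]
 [-0.  -0.  -1. ]]
[  85.1    0.4 -142.6] [[ 0.  -0.9 -0.3]
 [ 1.   0.   0. ]
 [-0.  -0.3  0.9]]
```

```bash
cat >> h.py <<'E'
def down(ax):
    "tool pointing down, tool x = -ax (unit, in plane)"
    x=-np.array([ax[0],ax[1],0.]);x/=np.linalg.norm(x);z=np.array([0,0,-1.]);return R.from_matrix(np.c_[x,np.cross(z,x),z])
E
python3 - <<'E'
from h import *
np.set_printoptions(precision=4,suppress=True)
print(delta([553,140,240],down([-.12,-.99])))
E
```

```text
(array([-0.4999, -0.3746, -0.0089]), array([-0.0794,  0.072 , 82.3117]))
```

```bash
python3 -m pendant '[[[-0.5,-0.375,-0.009],[0,0,82.3],-1],[[-0.5,-0.375,-0.009],[0,0,82.3],-1],[[-0.5,-0.375,-0.009],[0,0,82.3],-1],[[-0.5,-0.375,-0.009],[0,0,82.3],-1],[[-0.5,-0.375,-0.009],[0,0,82.3],-1],[[-0.5,-0.375,-0.009],[0,0,82.3],-1],[[-0.5,-0.375,-0.009],[0,0,82.3],-1],[[-0.5,-0.375,-0.009],[0,0,82.3],-1],[[-0.5,-0.375,-0.009],[0,0,82.3],-1],[[-0.5,-0.375,-0.009],[0,0,82.3],-1],[[-0.5,-0.375,-0.009],[0,0,82.3],-1],[[-0.5,-0.375,-0.009],[0,0,82.3],-1],[[-0.5,-0.375,-0.009],[0,0,82.3],-1],[[-0.5,-0.375,-0.009],[0,0,82.3],-1],[[-0.5,-0.375,-0.009],[0,0,82.3],-1],[[-0.5,-0.375,-0.009],[0,0,82.3],-1],[[-0.5,-0.375,-0.009],[0,0,82.3],-1]]'
python3 - <<'E'
from h import *
np.set_printoptions(precision=4,suppress=True)
i,im=snap('wrist','w1.png')
np.save('w1.npy',i,allow_pickle=True)
s=bot.state();print(s['joint_pos'],s['t'])
print(proj(i,[[553,166,62],[561,234,66],[545,98,66]]))
print(delta([465,-224,240],down([.139,-.99])))
E
```

```text
t: 1.8
ee_pos: [552.3, 141.8, 240.1]
eef_rot: [-2.348, -2.086, 0.0]
force: [0.4, -0.4, -0.1]
width: 0.998
finger_force: 0.0
[-0.5885  0.5374  0.4469  1.7429 -0.2815  0.9256 -0.1436] 1.85
[[320.7449 159.6996]
 [320.6703  85.6753]
 [320.7845 225.528 ]]
(array([-0.3734, -0.0437,  0.    ]), array([ -0.0361,  -0.034 , -14.7511]))
```

View pics/w1.png

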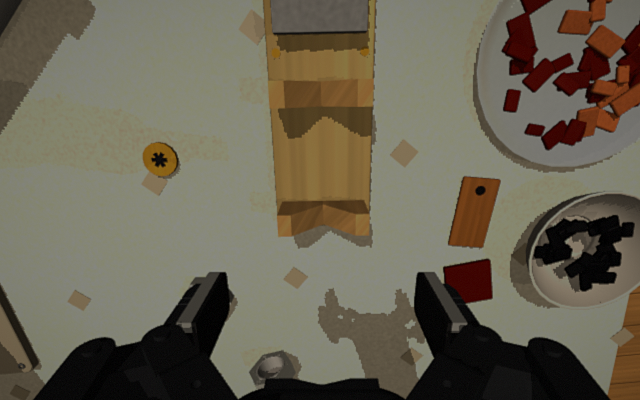

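The wrist view shows the cradle upright in the frame: board edge at row 33, front upright over rows 80-107, rear upright over rows 200-238, centreline near column 321. I'll enlarge it to pick the edges.

Run:
```python
import cv2
im=cv2.imread('pics/w1.png')
a=cv2.resize(im[68:118,255:390],None,fx=5.9,fy=5.9,interpolation=cv2.INTER_CUBIC)[:,:796]
b=cv2.resize(im[192:243,255:390],None,fx=5.9,fy=5.9,interpolation=cv2.INTER_CUBIC)[:,:796]
import numpy as np
c=np.vstack([a,b])[:598]; c=cv2.convertScaleAbs(c,alpha=1.4)
cv2.imwrite('pics/w1c.png',c);print(c.shape,a.shape)
```

```text
(596, 796, 3) (295, 796, 3)
```

View pics/w1c.png

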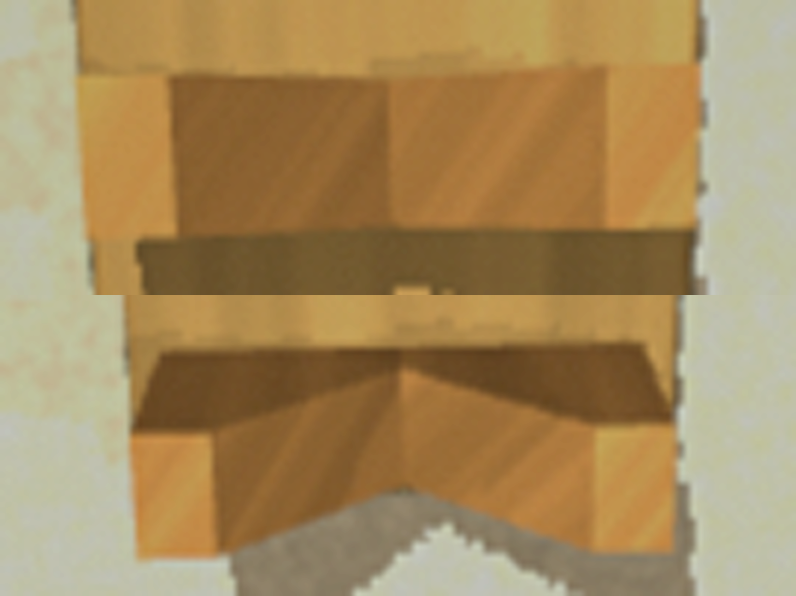

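The crop shows clean corners. Front upright top is (78,77), (698,66), (692,230), (86,238) and rear upright top is (132,432), (672,424), (674,552), (138,558). The V bottoms are (388,78)→(392,228) and (404,368)→(404,488).

```bash
python3 - <<'E'
from h import *
np.set_printoptions(precision=2,suppress=True)
i=np.load('w1.npy',allow_pickle=True).item()
f=lambda p,o:[(255+(u+.5)/5.9-.5,(68 if not o else 192)+((v-(295 if o else 0))+.5)/5.9-.5) for u,v in p]
F=cast(i,f([(78,77),(698,66),(692,230),(86,238)],0),66);Rr=cast(i,f([(132,432),(672,424),(674,552),(138,558)],1),66)
vf=cast(i,f([(388,78),(392,228)],0),32);vr=cast(i,f([(404,368),(404,488)],1),32)
cf,cr=F.mean(0),Rr.mean(0)
print('F',F,'R',Rr,cf,cr,'dist',np.linalg.norm(cf-cr),np.linalg.norm(F[0]-F[1]),np.linalg.norm(Rr[0]-Rr[1]))
a=(cr-cf)[:2];a/=np.linalg.norm(a);o=(cf+cr)/2
print('axis',a,np.degrees(np.arctan2(a[1],a[0])),'origin',o)
print('V axis',vf,vr); b=(vr.mean(0)-vf.mean(0));print(np.degrees(np.arctan2(b[1],b[0])),(vf.mean(0)+vr.mean(0))/2)
n=np.array([-a[1],a[0]]);print('lateral V vs o',[(v[:2]-o[:2])@n for v in (*vf,*vr)], [(v[:2]-o[:2])@n for v in (*F,*Rr)])
E
python3 -m pendant '[[[-0.373,-0.044,0],[0,0,-14.8],-1],[[-0.373,-0.044,0],[0,0,-14.8],-1],[[-0.373,-0.044,0],[0,0,-14.8],-1],[[-0.373,-0.044,0],[0,0,-14.8],-1],[[-0.373,-0.044,0],[0,0,-14.8],-1],[[-0.373,-0.044,0],[0,0,-14.8],-1],[[-0.373,-0.044,0],[0,0,-14.8],-1],[[-0.373,-0.044,0],[0,0,-14.8],-1],[[-0.373,-0.044,0],[0,0,-14.8],-1],[[-0.373,-0.044,0],[0,0,-14.8],-1]]'
python3 - <<'E'
from h import *
i,im=snap('wrist','w2.png')
np.save('w2.npy',i,allow_pickle=True)
print(proj(i,[[450,-119,27],[480,-329,27]]))
E
```

```text
F [[514.01 243.85  66.  ]
 [608.49 234.28  66.  ]
 [605.97 210.43  66.  ]
 [511.25 220.38  66.  ]] R [[501.45 115.12  66.  ]
 [595.41 105.6   66.  ]
 [594.04  81.24  66.  ]
 [498.65  91.24  66.  ]] [559.93 227.23  66.  ] [547.39  98.3   66.  ] dist 129.5385516071982 94.96303969893789 94.44165898192037
axis [-0.1 -1. ] -95.55645785267384 origin [553.66 162.77  66.  ]
V axis [[561.2  239.47  32.  ]
 [559.02 215.22  32.  ]] [[548.91 110.09  32.  ]
 [546.06  85.51  32.  ]]
-95.5670094905106 [553.8  162.57  32.  ]
lateral V vs o [np.float64(0.0800528068517948), np.float64(0.25639535508109207), np.float64(0.3747656600404776), np.float64(-0.08625936404660918)] [np.float64(-47.31101985743705), np.float64(47.65129832187921), np.float64(47.44746456980182), np.float64(-47.78774303424403), np.float64(-47.35233434176359), np.float64(47.08857592346083), np.float64(48.0885617844746), np.float64(-47.824803366171714)]
t: 2.85
ee_pos: [464.7, -224.3, 240.3]
eef_rot: [-2.063, -2.369, -0.001]
force: [-0.2, 0.7, 0.3]
width: 1.0
finger_force: 0.0
[[322.30884957  72.63383312]
 [322.77986101 260.48827973]]
```

View pics/w2.png

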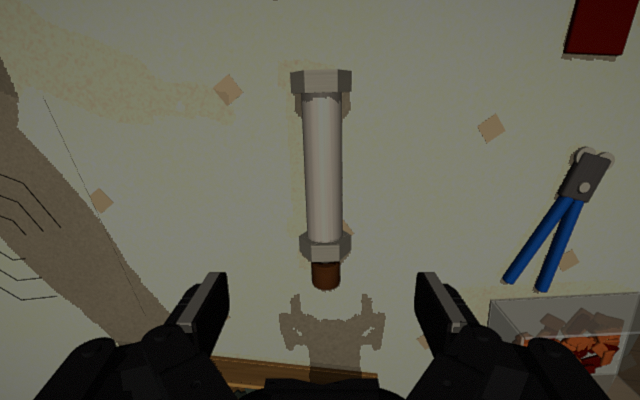

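The extruder lies near column 322. Front collar spans rows 70-95, rear collar rows 235-262, and the knob is at (325,275). I'll take one crop for the exact edges.

Run:
```python
import cv2,numpy as np
im=cv2.imread('pics/w2.png')
a=cv2.resize(im[60:110,270:380],None,fx=6,fy=6,interpolation=cv2.INTER_CUBIC)
b=cv2.resize(im[205:297,270:380],None,fx=6,fy=6,interpolation=cv2.INTER_CUBIC)
c=cv2.convertScaleAbs(np.vstack([a[:,:],]),alpha=1.4)
d=cv2.convertScaleAbs(b,alpha=1.4)
out=np.zeros((600,660,3),np.uint8); out=np.vstack([cv2.resize(c,None,fx=2/3,fy=2/3),cv2.resize(d,None,fx=2/3,fy=2/3)])
cv2.imwrite('pics/w2c.png',out);print(out.shape)
```

```text
(568, 440, 3)
```

View pics/w2c.png

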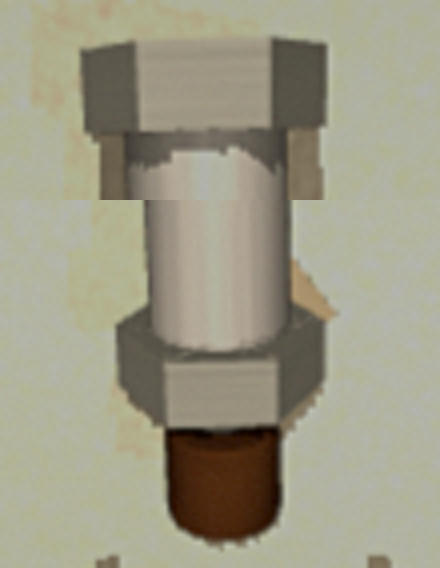

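Edges picked in the 4x crop, on the z=54 top flats: front (137,41), (272,38), (272,128), (139,131) and rear (165,362), (277,360), (280,424), (166,428).

Run:
```python
from h import *
np.set_printoptions(precision=2,suppress=True)
i=np.load('w2.npy',allow_pickle=True).item()
f=lambda p:[(270+u/4-.4,(60+v/4 if v<200 else 205+(v-200)/4)-.4) for u,v in p]
F=cast(i,f([(137,41),(272,38),(272,128),(139,131)]),54);B=cast(i,f([(165,362),(277,360),(280,424),(166,428)]),54)
cf,cb=F.mean(0)[:2],B.mean(0)[:2];print(cf,cb,np.linalg.norm(cb-cf))
print(F,B)
a=(cb-cf)/np.linalg.norm(cb-cf);o=(cf+cb)/2
print('axis',a,np.degrees(np.arctan2(a[1],a[0])),'o',o)
# knob front edge/tip at z~27
s=bot.state();np.set_printoptions(precision=4)
g=o+a*10
print(delta([*g,60],down(a)),delta([*g,8],down(a)))
```

```text
[ 449.79 -127.91] [ 479.15 -305.14] 179.64967950962097
[[ 432.82 -120.63   54.  ]
 [ 463.81 -115.67   54.  ]
 [ 466.84 -135.15   54.  ]
 [ 435.68 -140.17   54.  ]] [[ 462.14 -297.64   54.  ]
 [ 492.76 -292.76   54.  ]
 [ 496.67 -312.24   54.  ]
 [ 465.03 -317.92   54.  ]]
axis [ 0.16 -0.99] -80.59312802785209 o [ 464.47 -216.52]
(array([-0.0034,  0.0005,  0.1802]), array([ 0.0128, -0.0666, -1.4067])) (array([-0.0034,  0.0005,  0.2322]), array([ 0.0128, -0.0666, -1.4067]))
```

```bash
python3 -m pendant '[[[-0.0035,0.0005,0.04],[0,0,-1.4],-1],[[-0.0035,0.0005,0.09],[0,0,-1.4],-1],[[-0.0035,0.0005,0.14],[0,0,-1.4],-1],[[-0.0035,0.0005,0.18],[0,0,-1.4],-1],[[-0.0035,0.0005,0.21],[0,0,-1.4],-1],[[-0.0035,0.0005,0.225],[0,0,-1.4],-1],[[-0.0035,0.0005,0.232],[0,0,-1.4],-1],[[-0.0035,0.0005,0.232],[0,0,-1.4],-1],[[-0.0035,0.0005,0.232],[0,0,-1.4],1],[[-0.0035,0.0005,0.232],[0,0,-1.4],1],[[-0.0035,0.0005,0.232],[0,0,-1.4],1],[[-0.0035,0.0005,0.232],[0,0,-1.4],1],[[-0.0035,0.0005,0.232],[0,0,-1.4],1],[[-0.0035,0.0005,0.232],[0,0,-1.4],1],[[-0.0035,0.0005,0.232],[0,0,-1.4],1],[[-0.0035,0.0005,0.232],[0,0,-1.4],1]]' 70
```

```text
t: 4.5
ee_pos: [466.7, -228.4, 9.6]
eef_rot: [2.032, 2.393, 0.002]
force: [-1.1, 1.3, 6.9]
width: 0.467
finger_force: 70.4
```

```bash
python3 -m pendant '[[[0,0,-0.01],[0,0,0],1],[[0,0,-0.03],[0,0,0],1],[[0,0,-0.06],[0,0,0],1],[[0,0,-0.095],[0,0,0],1],[[0,0,-0.12],[0,0,0],1],[[0,0,-0.13],[0,0,0],1],[[0,0,-0.13],[0,0,0],1],[[0,0,-0.13],[0,0,0],1]]'
cat > tgt.py <<'E'
from h import *
import sys
np.set_printoptions(precision=4,suppress=True)
t=np.radians(-95.56);a=np.array([np.cos(t),np.sin(t)]);o=np.array([553.7,162.7])
along,z=float(sys.argv[1]),float(sys.argv[2])
print(delta([*(o+a*along),z],down(a)))
d=bot.state()['ee_pos'][:2]-o; print('tcp in cradle x,y',d@a,d@[-a[1],a[0]])
E
python3 tgt.py 12.1 140
```

```text
t: 5.3
ee_pos: [464.7, -227.5, 137.3]
eef_rot: [-2.032, -2.393, 0.001]
force: [-1.5, -0.8, -5.9]
width: 0.469
finger_force: 72.2
(array([ 0.359 ,  0.1479, -0.0024]), array([-0.1119, -0.0727, 14.8745]))
tcp in cradle x,y 397.0264658233191 -50.748442716372395
```

```bash
python3 -m pendant '[[[0.012,0.005,0],[0,0,1],1],[[0.040,0.016,0],[0,0,2],1],[[0.075,0.031,0],[0,0,3.5],1],[[0.115,0.047,0],[0,0,5],1],[[0.155,0.064,0],[0,0,6.5],1],[[0.195,0.080,0],[0,0,8],1],[[0.235,0.097,0],[0,0,9.5],1],[[0.275,0.113,0],[0,0,11.5],1],[[0.310,0.128,0],[0,0,13],1],[[0.338,0.139,0],[0,0,14],1],[[0.353,0.145,0],[0,0,14.8],1],[[0.359,0.148,0],[0,0,14.9],1],[[0.359,0.148,0],[0,0,14.9],1],[[0.359,0.148,0],[0,0,14.9],1],[[0.359,0.148,0],[0,0,14.9],1]]'
python3 tgt.py 12.1 46
python3 - <<'E'
from h import *
i,im=snap('wrist','w3.png'); np.save('w3.npy',i,allow_pickle=True)
im=cv2.convertScaleAbs(im,alpha=1.4)
cv2.imwrite('pics/w3c.png',cv2.resize(im[:200,230:420],None,fx=3,fy=3,interpolation=cv2.INTER_CUBIC))
E
```

```text
t: 6.8
ee_pos: [553.4, 147.7, 138.1]
eef_rot: [2.33, 2.107, -0.002]
force: [-0.5, 0.3, -5.5]
width: 0.469
finger_force: 72.3
(array([ 0.0029, -0.001 ,  0.0921]), array([-0.0403,  0.0701, -0.1931]))
tcp in cradle x,y 14.914423008234408 1.1047662720604499
```

View pics/w3c.png

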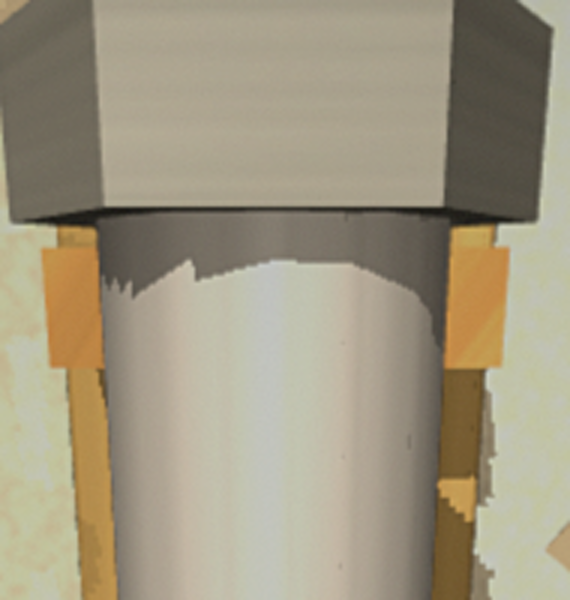

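The held front collar's rear edge is at crop row 208, columns 103 and 445. The barrel is centred over the front upright (columns 45-507).

Run:
```python
from h import *
i=np.load('w3.npy',allow_pickle=True).item()
t=np.radians(-95.56);a=np.array([np.cos(t),np.sin(t)]);n=np.array([-a[1],a[0]]);o=np.array([553.7,162.7])
for pts,z in (([(103,208),(445,208)],182.5),([(10,221),(537,221)],155.5),([(45,248),(508,248),(50,366),(502,366)],66)):
    p=cast(i,[(230+u/3-.33,v/3-.33) for u,v in pts],z)[:,:2]-o
    print(z,np.c_[p@a,p@n])
```

```text
182.5 [[-76.48748455 -15.65289255]
 [-76.39354683  15.90986506]]
155.5 [[-76.9635642  -31.13787161]
 [-76.77915519  31.14454472]]
66 [[-77.00447381 -46.96974152]
 [-76.72720209  47.70954789]
 [-53.5890935  -47.76438718]
 [-53.32229823  48.1808305 ]]
```

```bash
python3 -m pendant '[[[0.0032,0,0.005],[0,0,-0.2],1],[[0.0032,0,0.01],[0,0,-0.2],1],[[0.0032,0,0.02],[0,0,-0.2],1],[[0.0032,0,0.04],[0,0,-0.2],1],[[0.0032,0,0.06],[0,0,-0.2],1],[[0.0032,0,0.075],[0,0,-0.2],1],[[0.0032,0,0.084],[0,0,-0.2],1],[[0.0032,0,0.088],[0,0,-0.2],1],[[0.0032,0,0.088],[0,0,-0.2],1],[[0.0032,0,0.088],[0,0,-0.2],1]]'
python3 tgt.py 11.6 45
```

```text
t: 7.85
ee_pos: [554.6, 153.1, 50.9]
eef_rot: [2.323, 2.114, 0.002]
force: [-0.6, -0.6, -6.7]
width: 0.464
finger_force: 72.3
(array([-0.0021, -0.0018,  0.0059]), array([ 0.0706, -0.0205,  0.1565]))
tcp in cradle x,y 9.482542984846571 1.827205244198148
```

Run:
```python
from h import *
for k in range(3):
    i,im=snap('wrist','w4.png'); print(bot.state()['ee_pos'],i['cam_to_world'][:3,3])
np.save('w4.npy',i,allow_pickle=True)
im=cv2.convertScaleAbs(im,alpha=1.4)
cv2.imwrite('pics/w4c.png',cv2.resize(im[:200,230:420],None,fx=3,fy=3,interpolation=cv2.INTER_CUBIC))
```

```text
[554.67478986 153.17834942  51.02947354] [561.22716812 237.24617098 193.43867439]
[554.62394606 153.18263792  51.05956204] [561.25632824 237.29866385 193.61781991]
[554.50390082 153.2543926   51.01864456] [561.21055557 237.33945559 193.66326135]
```

View pics/w4c.png

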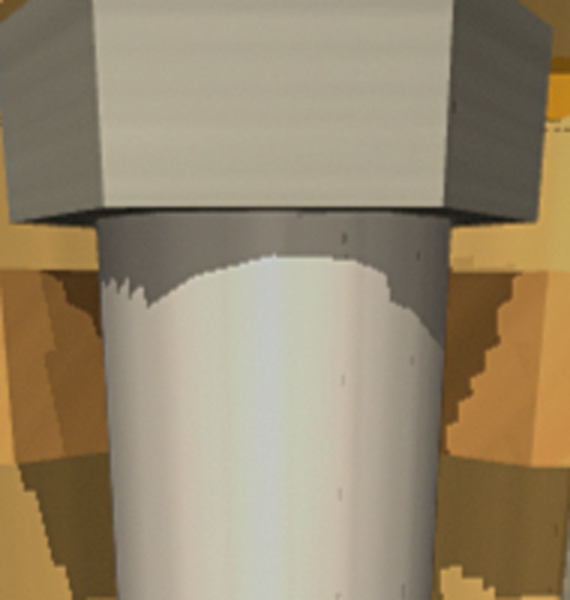

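The collar's rear edge is at row 221 and the upright's front edge at row 270, about 2.7 mm more gap than centred. Laterally it is centred.

Run:
```python
from h import *
i=np.load('w4.npy',allow_pickle=True).item()
t=np.radians(-95.56);a=np.array([np.cos(t),np.sin(t)]);n=np.array([-a[1],a[0]]);o=np.array([553.7,162.7])
for pts,z in (([(103,208),(445,208)],95.4),([(10,221),(537,221)],68.4),([(8,270),(545,270),(15,462),(532,466)],66)):
    p=cast(i,[(230+u/3-.33,v/3-.33) for u,v in pts],z)[:,:2]-o
    print(z,np.c_[p@a,p@n])
```

```text
95.4 [[-81.866697   -15.60555455]
 [-81.97153876  16.04114702]]
68.4 [[-82.29114864 -31.04688167]
 [-82.49734271  31.36559005]]
66 [[-76.86344013 -32.36035492]
 [-77.07852381  33.44301183]
 [-53.31715964 -33.44816468]
 [-53.00497092  33.97370825]]
```

```bash
python3 -m pendant '[[[-0.0022,0,0],[0,0,0.15],1],[[-0.0022,0,0],[0,0,0.15],1],[[-0.0022,0,0.002],[0,0,0.15],1],[[-0.0022,0,0.004],[0,0,0.15],1],[[-0.0022,0,0.0045],[0,0,0.15],1],[[-0.0022,0,0.0045],[0,0,0.15],1]]'
python3 tgt.py 11.6 45
python3 -m pendant '[[[0,0,0.0005],[0,0,0],1],[[0,0,0.001],[0,0,0],1],[[0,0,0.001],[0,0,0],1]]'
python3 tgt.py 11.6 45
```

```text
t: 8.6
ee_pos: [553.6, 150.9, 45.6]
eef_rot: [-2.326, -2.111, 0.001]
force: [-0.4, -0.0, -6.7]
width: 0.47
finger_force: 72.3
(array([ 0.0002, -0.001 ,  0.0006]), array([-0.0265,  0.0061,  0.0096]))
tcp in cradle x,y 11.771017041041867 1.041287979861285
t: 8.9
ee_pos: [553.7, 150.9, 44.8]
eef_rot: [-2.326, -2.111, 0.0]
force: [-0.3, -0.1, -5.7]
width: 0.467
finger_force: 72.3
(array([ 0.0002, -0.0012, -0.0002]), array([-0.0093,  0.0002,  0.0095]))
tcp in cradle x,y 11.774120944220037 1.1539779850702911
```

Not seated yet, since the weight is still on the gripper. I'll continue in small steps.

```bash
for k in 1 2; do python3 -m pendant '[[[0,0,0.0004],[0,0,0],1],[[0,0,0.0008],[0,0,0],1],[[0,0,0.0008],[0,0,0],1]]' | grep -E 'ee_pos|^force'; done
```

```text
ee_pos: [553.8, 151.0, 44.5]
force: [-2.0, 0.4, 0.7]
ee_pos: [553.9, 151.0, 44.4]
force: [-4.0, 0.2, 7.6]
```

```bash
python3 -m pendant '[[[0,0,-0.0004],[0,0,0],1],[[0,0,-0.0004],[0,0,0],1],[[0,0,-0.0004],[0,0,0],1]]' 20
python3 -m pendant '[[[0,0,-0.0004],[0,0,0],0],[[0,0,-0.0004],[0,0,0],-0.2],[[0,0,-0.0004],[0,0,0],-0.5],[[0,0,-0.0004],[0,0,0],-1],[[0,0,-0.0004],[0,0,0],-1],[[0,0,-0.0004],[0,0,0],-1],[[0,0,-0.0004],[0,0,0],-1],[[0,0,-0.0004],[0,0,0],-1],[[0,0,-0.0004],[0,0,0],-1]]'
```

```text
t: 9.8
ee_pos: [553.9, 150.9, 44.4]
eef_rot: [-2.327, -2.11, -0.001]
force: [-3.6, -0.7, 6.2]
width: 0.471
finger_force: 73.8
t: 10.7
ee_pos: [553.8, 150.9, 44.0]
eef_rot: [-2.326, -2.111, -0.0]
force: [0.6, 0.3, -0.2]
width: 1.001
finger_force: 0.0
```

```bash
python3 -m pendant '[[[0,0,-0.02],[0,0,0],-1],[[0,0,-0.06],[0,0,0],-1],[[0,0,-0.1],[0,0,0],-1],[[0,0,-0.13],[0,0,0],-1],[[-0.03,0,-0.14],[0,0,0],-1],[[-0.07,0,-0.14],[0,0,0],-1],[[-0.1,0,-0.14],[0,0,0],-1],[[-0.125,0,-0.14],[0,0,0],-1],[[-0.135,0,-0.14],[0,0,0],-1],[[-0.135,0,-0.14],[0,0,0],-1],[[-0.135,0,-0.14],[0,0,0],-1]]'
python3 - <<'E'
from h import *
i,im=snap('wrist','w5.png'); np.save('w5.npy',i,allow_pickle=True)
c=cv2.convertScaleAbs(im,alpha=1.4)[20:390,240:400]
cv2.imwrite('pics/w5c.png',np.hstack([cv2.resize(x,None,fx=2.4,fy=3.2,interpolation=cv2.INTER_CUBIC) for x in (c[:185],c[185:])]))
E
```

```text
t: 11.8
ee_pos: [540.9, 18.1, 183.8]
eef_rot: [-2.324, -2.112, -0.001]
force: [-0.6, -0.1, 0.5]
width: 1.002
finger_force: 0.0
```

View pics/w5c.png

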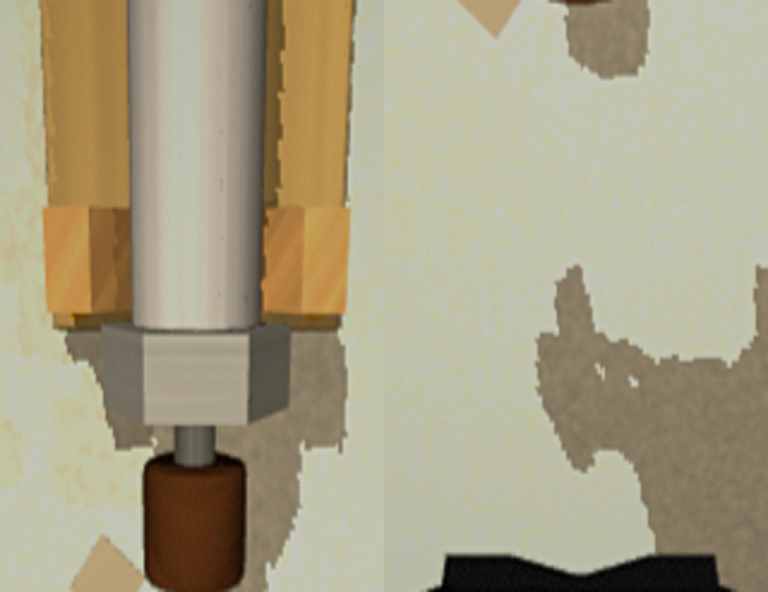

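It is bedded: rear collar top flat at (145,333)-(247,424), rod at column 195, knob at columns 144-245, rows 455-590.

```bash
python3 - <<'E'
from h import *
np.set_printoptions(precision=2,suppress=True)
i=np.load('w5.npy',allow_pickle=True).item()
t=np.radians(-95.56);a=np.array([np.cos(t),np.sin(t)]);n=np.array([-a[1],a[0]]);o=np.array([553.7,162.7])
for nm,pts,z in (('collar',[(145,333),(248,333),(145,424),(248,424)],89),('upright',[(43,207),(350,207),(47,314),(347,314)],66),('knob front top',[(195,455)],80),('knob sides',[(144,500),(245,500)],62),('knob far',[(195,590)],62),('knob far',[(195,590)],75)):
    p=cast(i,[(240+u/2.4-.3,20+v/3.2-.3) for u,v in pts],z)[:,:2]-o
    print(nm,np.c_[p@a,p@n])
E
python3 tgt.py 145 43; python3 tgt.py 145 43
```

```text
collar [[ 79.82 -15.13]
 [ 79.76  15.18]
 [ 99.89 -15.52]
 [ 99.83  15.65]]
upright [[ 53.14 -47.78]
 [ 52.96  47.69]
 [ 77.27 -47.98]
 [ 77.08  48.31]]
knob front top [[108.7   -0.39]]
knob sides [[123.98 -18.  ]
 [123.91  16.85]]
knob far [[148.48  -0.37]]
knob far [[144.17  -0.35]]
(array([-0.0004, -0.0012,  0.1408]), array([-0.0234, -0.0662,  0.1477]))
tcp in cradle x,y 144.71810319673313 1.2210618148522514
(array([-0.0004, -0.0012,  0.1408]), array([-0.0234, -0.0662,  0.1477]))
tcp in cradle x,y 144.71810319673313 1.2210618148522514
```

```bash
python3 -m pendant '[[[0.0155,-0.0006,0.02],[0,0,0.15],-1],[[0.0155,-0.0006,0.06],[0,0,0.15],-1],[[0.0155,-0.0006,0.1],[0,0,0.15],-1],[[0.0155,-0.0006,0.125],[0,0,0.15],-1],[[0.0155,-0.0006,0.137],[0,0,0.15],-1],[[0.0155,-0.0006,0.141],[0,0,0.15],-1],[[0.0155,-0.0006,0.141],[0,0,0.15],-1],[[0.0155,-0.0006,0.141],[0,0,0.15],-0.2],[[0.0155,-0.0006,0.141],[0,0,0.15],-0.1]]' 22
python3 tgt.py 129 43
```

```text
t: 12.75
ee_pos: [542.6, 32.2, 44.2]
eef_rot: [2.328, 2.108, 0.003]
force: [0.8, 1.5, 0.5]
width: 0.69
finger_force: 0.0
(array([ 0.002 , -0.0016,  0.0012]), array([ 0.1316, -0.0284, -0.1279]))
tcp in cradle x,y 130.98107652125395 1.5755369935068926
```

```bash
python3 -m pendant '[[[0.001,-0.0008,0.0006],[0,0,-0.1],-0.1],[[0.001,-0.0008,0.0006],[0,0,-0.1],-0.05],[[0.001,-0.0008,0.0006],[0,0,-0.1],-0.05]]'
python3 tgt.py 129 43
```

```text
t: 13.05
ee_pos: [541.0, 33.2, 42.7]
eef_rot: [2.327, 2.11, 0.001]
force: [-0.9, -1.1, -0.0]
width: 0.521
finger_force: 0.0
(array([ 0.0011,  0.0001, -0.0003]), array([ 0.0215, -0.012 , -0.0313]))
tcp in cradle x,y 130.10067398106594 -0.0752753945859906
```

```bash
python3 -m pendant '[[[0,0.0005,0],[0,0,0],0],[[0,0.0005,0],[0,0,0],0.05],[[0,0.0005,0],[0,0,0],0.1],[[0,0.0005,0],[0,0,0],0.2],[[0,0.0005,0],[0,0,0],0.3],[[0,0.0005,0],[0,0,0],0.4],[[0,0.0005,0],[0,0,0],0.4]]' 22
python3 tgt.py 129 43
```

```text
t: 13.75
ee_pos: [541.5, 33.0, 42.5]
eef_rot: [2.327, 2.11, 0.0]
force: [0.2, -0.1, 0.9]
width: 0.415
finger_force: 21.8
(array([ 0.0013, -0.0004, -0.0005]), array([ 0.0085,  0.0006, -0.0442]))
tcp in cradle x,y 130.30891688671835 0.40534646328573065
```

```bash
python3 -m pendant '[[[-0.001,0,0],[0,0,0],0.4],[[-0.002,0,0],[0,0,0],0.4],[[-0.004,0,0],[0,0,0],0.4],[[-0.006,0,0],[0,0,0],0.4],[[-0.008,0,0],[0,0,0],0.4],[[-0.011,0,0],[0,0,0],0.4],[[-0.014,0,0],[0,0,0],0.4],[[-0.017,0,0],[0,0,0],0.4],[[-0.019,0,0],[0,0,0],0.4],[[-0.020,0,0],[0,0,0],0.4],[[-0.020,0,0],[0,0,0],0.4]]'
python3 tgt.py 150.3 43
```

```text
t: 14.85
ee_pos: [539.4, 12.6, 42.4]
eef_rot: [2.328, 2.11, -0.001]
force: [-0.3, 0.3, 1.1]
width: 0.416
finger_force: 21.9
(array([ 0.0005, -0.0003, -0.0006]), array([-0.0023,  0.027 , -0.0663]))
tcp in cradle x,y 150.77916593174754 0.2843797242030243
```

Forces are small. I'll pull the rest.

```bash
python3 -m pendant '[[[-0.001,0,0],[0,0,0],0.4],[[-0.003,0,0],[0,0,0],0.4],[[-0.006,0,0],[0,0,0],0.4],[[-0.009,0,0],[0,0,0],0.4],[[-0.012,0,0],[0,0,0],0.4],[[-0.015,0,0],[0,0,0],0.4],[[-0.018,0,0],[0,0,0],0.4],[[-0.021,0,0],[0,0,0],0.4],[[-0.024,0,0],[0,0,0],0.4],[[-0.027,0,0],[0,0,0],0.4],[[-0.030,0,0],[0,0,0],0.4],[[-0.033,0,0],[0,0,0],0.4],[[-0.036,0,0],[0,0,0],0.4],[[-0.038,0,0],[0,0,0],0.4],[[-0.040,0,0],[0,0,0],0.4],[[-0.041,0,0],[0,0,0],0.4],[[-0.041,0,0],[0,0,0],0.4],[[-0.041,0,0],[0,0,0],0.4]]'
python3 tgt.py 190 43
python3 - <<'E'
from h import *
i,im=snap('wrist','w6.png'); np.save('w6.npy',i,allow_pickle=True)
c=cv2.convertScaleAbs(im,alpha=1.4)[0:400,230:410]
cv2.imwrite('pics/w6c.png',np.hstack([cv2.resize(x,None,fx=2.2,fy=2.9,interpolation=cv2.INTER_CUBIC) for x in (c[:200],c[200:])]))
E
```

```text
t: 16.65
ee_pos: [535.4, -28.0, 42.4]
eef_rot: [2.327, 2.11, -0.0]
force: [-0.3, -0.4, -0.1]
width: 0.41
finger_force: 22.0
(array([ 0.0016, -0.0003, -0.0006]), array([ 0.0023,  0.0257, -0.0499]))
tcp in cradle x,y 191.59951888799114 0.26365799858123706
```

View pics/w6c.png

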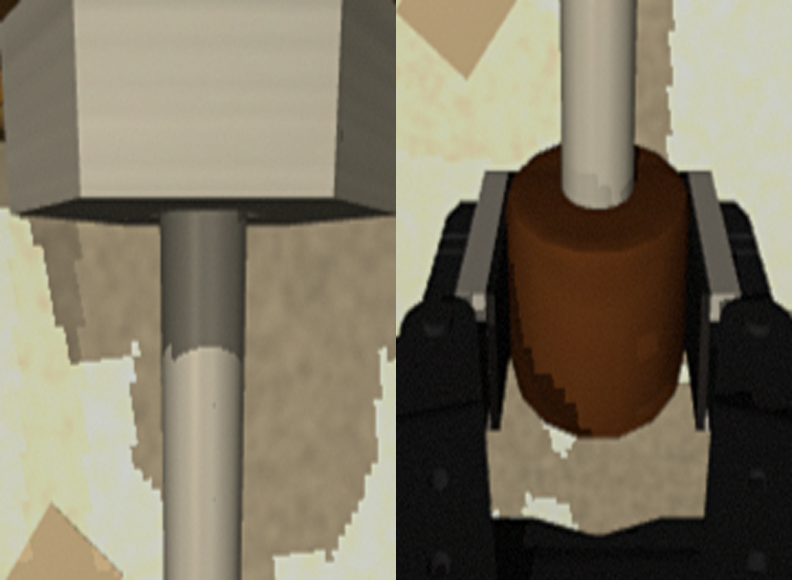

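Run:
```python
from h import *
np.set_printoptions(precision=2,suppress=True)
i=np.load('w6.npy',allow_pickle=True).item()
t=np.radians(-95.56);a=np.array([np.cos(t),np.sin(t)]);n=np.array([-a[1],a[0]]);o=np.array([553.7,162.7])
for nm,pts,z in (('collar top',[(80,197),(336,197)],89),('collar side',[(18,213),(398,213)],62),('rod/knob top',[(202,787)],69),('knob face top',[(202,580+250)],79)):
    p=cast(i,[(230+u/2.2-.3,v/2.9-.3) for u,v in pts],z)[:,:2]-o
    print(nm,np.c_[p@a,p@n])
print(bot.state()['force'],bot.state()['joint_velocities'].max())
```

```text
collar top [[100.11 -15.8 ]
 [100.12  15.68]]
collar side [[ 99.91 -29.95]
 [ 99.94  30.25]]
rod/knob top [[174.07  -0.82]]
knob face top [[174.57  -0.82]]
[-1.44 -0.08 -0.18] 0.0010298578579768735
```

The barrel hasn't left its seat: its rear face is still at x = 100 mm, and it is centred. About 74 mm of rod shows and the forces are near zero, so I'm handing it in.

```bash
python3 -c "
from cell import bot
print(bot.job_done())"
```

```text
the job is handed in; nothing more can be done
None
```

The extruder is bedded in the cradle with its mouth to the run-off board and the barrel free. The gripper holds the knob with about 74 mm of bare rod showing (limits 60 to 80), and the job is handed in; no verdict came back.

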